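# Free the coin strip from its left-hand screw clamp and slide it home

### The arm

A 6-joint arm with a two-finger parallel gripper is mounted at the origin on the work surface. World frame = base frame: x ahead of the robot, y to its left, z up, the work surface at z = 0. Lengths are in m, angles in degrees, forces in N, time in s.
With the tool pointing down it reaches from about 0.25 to 0.725 m from the base axis. Payload 9.7 kg.
Tool frame: the origin (TCP) lies between the finger pads; the fingertips stand 19 mm ahead of it and the grasp point (between the pads) is the TCP; z points along the fingers, y is the line along which they close (so a half turn about z gives the same grasp; the last joint's range is limited). The gripper opens to 85 mm and grips with 20 to 120 N. Pads are 22 mm wide; open, the fingers measure 114 mm over their backs; the gripper's body (76 mm by 85 mm) begins 54 mm behind the grasp point. The pads swing forward as they close: fully open they stand 13 mm farther back than shut.
Start: joints at [-76.604, 4.979, 10.078, 95.1, 0, 90], TCP at [0.127, -0.535, 0.25] pointing down, gripper open.
Joint ranges: [-179.16, 179.16], [-48.56, 103.87], [-65.8, 70.77], [-126.05, 130.52], [-82.76, 87.17], [-180, 180]. Speed limits (degrees/s): [127.2, 127.2, 147.25, 180, 180, 180].

### API

Orientations are given as [roll, pitch, yaw] about the fixed x, y, z axes, in that order (R = Rz(yaw) Ry(pitch) Rx(roll)).
In Python, from workcell import telemetry, camera, calibration, workorder gives the robot as it stands.
- The arm moves only by the tool play_rows, never from a script. Its argument "increments" is a list of rows, each a list of 3 entries, a list of its own where there are three numbers: the shift along the tool's x, y, z in mm, then the turn, a rotation vector about the tool's x, y, z in degrees, then the closure, from 0 (fully open) to 1 (shut). In form: [[[x, y, z], [ax, ay, az], jaw], ...]. A call has 1 to 20 rows; each row is the pose to reach, as a shift and turn from the pose commanded when the call began, along the tool's axes at that moment; what a row does not reach only later rows make up. A row lasts 1/10 s, in which the tool goes at most 50 mm and 8.59 degrees, less where a joint would pass 70% of its speed; a pose out of reach is approached as far as the arm can. A call with a gripper value outside its range is refused whole. The fingers move at their own pace and stop on an object; "grip_force" is the grip in N (left out, the last holds). Time passes only in rows, so rows that repeat a pose let the fingers close. It gives the time, the measured TCP pose, the force, the opening and the grip force at its end, in the units of the state.
- telemetry.get_obs(): the state, without advancing time (a new reading comes with each control period).
- camera(name): name is "scene" or "top" or "wrist"; returns (picture, depth): 384x512x3 uint8, red, green, blue; 384x512 float32, m along the optical axis (not along the pixel's ray), 0 where there is no reading.
- calibration(name): a dict with "vertical_fov" (degrees; the focal length in pixels is half the picture's height over the tangent of half this angle, whatever the lens; pixels are square), "cx", "cy" (the principal point, pixels), "k1" (the pictures are not rectified: a ray, as slopes to the right and down, at radius r is drawn at 1 + k1 r^2 times it, then the intrinsics apply), "rvec" (rotation vector, rad) and "tvec" (3), from world to camera coordinates, as OpenCV has them; the wrist camera has in their place "hand_eye" (4x4, takes a point from camera to tool coordinates, whose origin is the TCP and whose axes are the flange's). Camera axes: x right, y down, z forward; pixel columns grow to the right and rows downward; lengths in m; the calibration is good to about 2 mm. A picture is of the moment at which its call begins: read the wrist's pose just before it. calibration takes no time and is no camera call.
- workorder.job_done(): hands the job in; it is judged then, once.
The state is a dict: "time": time; "q": joint angles; "qd": joint speeds; "joint_efforts": joint torques, N m; "ee_pos": TCP position; "tcp_rot": TCP orientation; "wrist_force": force on the tool from outside, world axes, zero at the start; "torque": the same for the moment, N m; "opening": finger opening in m; "grasp_force": force on a finger pad.
Only numpy, scipy, OpenCV 4.12 (cv2) and the standard library are available. Lean on these libraries where they do the work, as an engineer would, in place of code of your own. Each camera call takes 0.05 s, during which the arm holds its last target. There are 200 camera calls.

### The job

The coin strip is pinched under the screw clamp of the strip press, whose hexagonal knob has a left-hand thread: loosen it by turning the knob clockwise (seen from above), a bit less or more than half a turn, until you feel it come up against its cushioned stop, and stop there without wrenching it or shifting the strip. Then take the strip by its upright tab, slide it along its channel to the end stop and press it home there for about half a second with a light push of 5 to 12 N (never above 20 N), and let go, leaving the strip lying flat against the stop and the clamp open. Never tighten the clamp, and leave the other things on the table where they are.

Things in the scene. Friction and masses are not known exactly. Their poses are not given: they have to be found in the camera images.
- press: fixed strip press: aluminium base 150 x 345 x 12 mm with a grey C-shaped clamp frame. Origin on the table, mid-channel; z up, y along the channel to the end stop. Channel floor z = 12 mm, side walls up to z = 18, 47 mm apart. Screw axis at x = 0, y = -70 mm; the frame's arm there is 40 mm wide, top at z = 77, its post at x = 64 to 86. Differs in place and yaw each time.
- knob: the clamp knob, origin under its centre, z up, turning about z. Left-hand thread: turning clockwise seen from above loosens, 12 mm rise per full turn; anticlockwise tightens. Friction 0.12 N m, either way when at rest; stays where it is left. The foot is clear well before the stop is met, 2.4 to 3.7 rad from the start. At the stop the moment grows by 1.5 N m per rad; the lug that meets it is 16 mm from the axis.
- collar: brass collar on the clamp's arm under the knob, origin at z = 77 mm of the press. It carries the rubber-cushioned stop pin for the knob, hidden under the knob and set at another angle each time (not measured): only felt, as a growing moment. It takes 25 N at most: the moment on the knob may grow by 0.4 N m there; a growth of 0.1 to 0.25 N m is right.
- knob_grip (a point): centre of the knob, half-way up, on the screw axis, (102 mm above the table when fully tight, up to 1 mm more at the start). The knob is a black plastic hexagon, axis upright, 40 mm across flats, 46 mm across corners, 24 mm high. Flats face +y and -y of this point and every 60 degrees from there; z up. A white mark on top lies towards +y.
- foot_face (a point): centre of the underside of the pressing foot, a round steel pad 22 mm in diameter under the spindle, z up. It is sprung (5 N/mm) and presses the strip with about 15 to 20 N at the start. The strip's top is at z = 20 mm of the press.
- foot: the same pressing foot; origin at the centre of its underside
- strip: the coin strip: a loose plywood board 240 mm long (y), 44 mm wide (x), 8 mm thick, 0.15 kg, coins let into its top, lying flat in the channel. Origin: centre of its underside; y along its length towards the end stop. It has an upright tab on top 60 mm from the centre towards the stop.
- strip_tab (a point): grip point of the strip, in its dark wooden tab, an upright block 14 mm along the strip (y), 26 mm across (x), rising 40 mm above the strip's top. This point is 26 mm above the strip's top, 46 mm above the table, on the centre line, 60 mm short of the strip's leading end. With the strip home it lies at y = 95 mm of the press.
- stop: the end stop, a rigid fixed steel bar 63 x 12 x 12 mm across the channel's end, z = 12 to 24 mm. Origin: centre of the lower edge of the face that the strip meets, at y = 155 mm of the press; y points away from the strip.
- capsule: bystander: flat square grey coin capsule 50 x 50 x 8 mm, origin under its centre
- loupe: bystander: black round loupe, 54 mm in diameter, 34 mm high, origin under its centre
- coin_tube: bystander: white upright coin tube, 35 mm in diameter, 72 mm high, origin under its centre
- medal: bystander: silvery medal 38 mm in diameter, 5 mm thick, origin under its centre
- box_case: bystander: blue medal case 60 x 60 x 22 mm, origin under its centre
Not all that is in view belongs to the job. What is meant by the strip is not green or yellow, and is the larger of those in its own colour.

How it is judged (in metres and radians):
On the way, in this order (a step that is already met when the one before it is completed fails the run):
1. the knob rests on its stop with more than 2.5 N for 0.1 s, the foot clear of the strip by 0.8 mm or more, the strip not shifted by more than 5 mm (contact force between knob and collar above 2.5 N and z of foot_face in the frame of press above 0.0208 m and contact force between foot and strip below 0.5 N and distance of strip_tab from where it was at the start of the episode below 0.005 m), for 0.1 s.
2. the strip is pressed against the end stop with more than 3 N for 0.2 s, the foot still clear (z of foot_face in the frame of press above 0.0208 m and contact force between strip and stop above 3 N), for 0.2 s.
At the end, for the whole second after the job is handed in: the foot is at least 0.8 mm above the strip, the strip lies flat in its channel with its end within 2 mm of the end stop, released and at rest (z of foot_face in the frame of press above 0.0208 m and contact force between foot and strip below 0.5 N and y of strip_tab in the frame of press above 0.093 m and z of strip_tab in the frame of press below 0.049 m and angle between strip's own z axis and vertical below 0.05 rad and linear speed of strip below 0.01 m/s and contact force between the fingers and strip below 0.1 N); the robot touches nothing.
It fails at once if the knob is wrenched against its stop with more than 25 N (contact force between knob and collar above 25 N).
It fails at once if the strip is dragged (moved more than 5 mm) while the foot still presses it with more than 3 N (distance of strip_tab from where it was at the start of the episode above 0.005 m and contact force between foot and strip above 3 N).
It fails at once if the clamp is tightened: the foot squeezes the strip with more than 30 N (contact force between foot and strip above 30 N).
It fails at once if the strip is pushed against the end stop with more than 20 N (contact force between strip and stop above 20 N).
It fails at once if a bystander is moved more than 20 mm (distance of any of capsule, loupe, coin_tube, medal, box_case from where it was at the start of the episode above 0.02 m).
It also fails if it takes over 72 s, if anything falls off the work surface, if the arm or the gripper's body presses on something with over 40 N, if the wrist force passes 120 N, or if a joint passes its speed limit or range.

## Working session

There is one attempt and no reset: what is moved stays moved. The work goes in short steps, Python scripts to look and compute and a tool call to move; the robot and the scene stay as the last step left them, time stands still between calls to the robot, and variables do not carry over. Pictures are saved under pics/ and viewed, at most 10 in all, crops included, and the job is handed in when it is done.

Besides the shell and the picture viewer there is one more tool, called after ">>>" as name(argument=value, ...) on one line, values as JSON. play_rows: Moves the arm, as the interface text tells. Its arguments: {"type":"object","properties":{"increments":{"type":"array"},"grip_force":{"type":"number"}},"required":["increments"]}

```bash
mkdir -p pics; ls; cat > h.py <<'E'
import numpy as np, cv2
from workcell import telemetry, camera, calibration, workorder
from scipy.spatial.transform import Rotation as R
def grab(n,tag=None):
    o=telemetry.get_obs(); im,d=camera(n); c=calibration(n)
    if tag: cv2.imwrite(f'pics/{tag}.png',im[:,:,::-1])
    return im,d,pose(n,c,o)
def pose(n,c,o):
    f=192/np.tan(np.radians(c['vertical_fov'])/2)
    K=np.array([[f,0,c['cx']],[0,f,c['cy']],[0,0,1]])
    if 'hand_eye' in c:
        T=np.eye(4);T[:3,:3]=R.from_euler('xyz',o['tcp_rot'],degrees=True).as_matrix();T[:3,3]=o['ee_pos']
        T=T@np.array(c['hand_eye']); Rw=T[:3,:3];C=T[:3,3]
    else:
        Rw=cv2.Rodrigues(np.array(c['rvec'],float))[0].T; C=-Rw@np.array(c['tvec']).ravel()
    return K,c['k1'],Rw,C
def rays(uv,P):
    K,k1,Rw,C=P
    D=np.array([k1,0,0,0.]); p=cv2.undistortPoints(np.array(uv,float).reshape(-1,1,2),K,D)[:,0]
    return np.c_[p,np.ones(len(p))]@Rw.T
def on_plane(uv,P,z):
    r=rays(uv,P); C=P[3]; return C+r*((z-C[2])/r[:,2])[:,None]
def cloud(d,P):
    v,u=np.mgrid[:384,:512]; r=rays(np.c_[u.ravel(),v.ravel()],P)
    return (P[3]+r*d.ravel()[:,None]).reshape(384,512,3)
def proj(X,P):
    K,k1,Rw,C=P
    rv=cv2.Rodrigues(Rw.T)[0]; return cv2.projectPoints(np.array(X,float).reshape(-1,1,3),rv,-Rw.T@C,K,np.array([k1,0,0,0.]))[0][:,0]
E
python3 - <<'E'
from h import *
o=telemetry.get_obs(); print(o)
a=grab('top')[0]; b=grab('scene')[0]
cv2.imwrite('pics/a.png',a[:,:,::-1]); cv2.imwrite('pics/b.png',b[:,:,::-1])
E
```

```text
pics
{'time': 0.0, 'q': array([-7.66079541e+01,  5.01128582e+00,  1.00344138e+01,  9.51003534e+01,
        5.44672678e-04,  9.00013611e+01]), 'qd': array([ 0.05663424, -0.02805484, -0.04819647,  0.02186313,  0.01505145,
       -0.0327931 ]), 'joint_efforts': array([-1.08964665e-03, -5.20395613e+01,  4.64799070e+01,  1.65873062e-02,
       -1.29728735e-05,  8.83116940e-06]), 'ee_pos': array([ 0.12734094, -0.53483976,  0.24958092]), 'tcp_rot': array([-1.79922775e+02, -5.42837621e-04,  1.33906841e+01]), 'wrist_force': array([ 0.11330548, -0.45101323,  0.4078218 ]), 'torque': array([ 0.04507084,  0.00884911, -0.01744366]), 'grasp_force': 0.0, 'opening': 0.0851551572155745}
```

View pics/a.png

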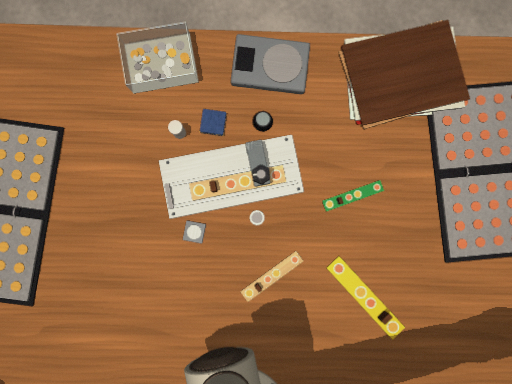

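View pics/b.png

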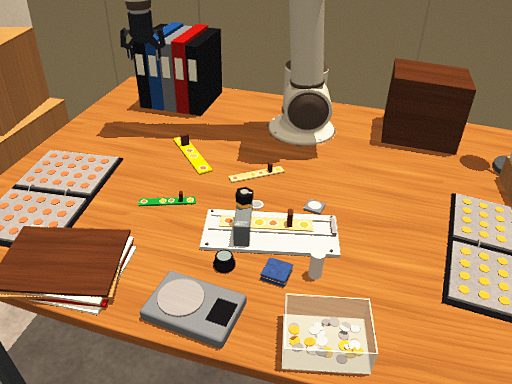

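The top view shows the press with its corners near (160,160), (293,137), (302,187) and (173,217). The stop is at the left (170,195), the knob at (261,174) and the tab at (213,186). The post is on the upper side.

```bash
python3 - <<'E'
from h import *
im,d,P=grab('top')
hsv=cv2.cvtColor(im,cv2.COLOR_RGB2HSV)
m=((hsv[...,1]<60)&(hsv[...,2]>140)).astype(np.uint8)
w=np.zeros_like(m);w[125:225,150:310]=1;m*=w
n,l,s,c=cv2.connectedComponentsWithStats(cv2.morphologyEx(m,cv2.MORPH_CLOSE,np.ones((3,3))))
k=1+np.argmax(s[1:,4]); pts=np.argwhere(l==k)[:,::-1]
h=cv2.convexHull(pts.astype(np.int32)); 
W=on_plane(h[:,0],P,0.012)[:,:2]
r=cv2.minAreaRect((W*1000).astype(np.float32));print(s[k],r,cv2.boxPoints(r))
X=cloud(d,P)
print('cam',P[3])
for uv in [(261,174),(213,186),(170,195),(260,150),(178,127),(262,121),(213,122),(257,217),(194,232),(213,187)]: print(uv,X[uv[1],uv[0]].round(4))
# dark knob, tab by colour+height
b=(X[...,2]>.095)&(X[...,2]<.14)&(w>0);print('knob',b.sum(),X[b].mean(0), np.percentile(X[b],[2,98],0))
b=(X[...,2]>.045)&(X[...,2]<.07)&(w>0)&(np.abs(np.arange(512)-213)<12)[None];print('tab',b.sum(),X[b].mean(0))
E
```

```text
[ 159  135  145   84 5865] ((592.4108276367188, 34.275115966796875), (151.64207458496094, 344.5932922363281), 12.379831314086914) [[ 481.41382  186.3101 ]
 [ 555.29175 -150.27065]
 [ 703.40784 -117.75987]
 [ 629.5299   218.82088]]
cam [ 0.47867748 -0.01649891  1.11271292]
(261, 174) [ 0.5861 -0.0392  0.1178]
(213, 186) [0.561  0.0748 0.0591]
(170, 195) [0.5392 0.1831 0.0271]
(260, 150) [ 0.6475 -0.0366  0.0805]
(178, 127) [0.6994 0.1601 0.0761]
(262, 121) [ 0.729  -0.0413  0.0309]
(213, 122) [0.7251 0.0817 0.0245]
(257, 217) [ 0.4888 -0.0335  0.0066]
(194, 232) [0.4485 0.1236 0.0094]
(213, 187) [0.5585 0.0746 0.0603]
knob 274 [ 0.5864592  -0.03761671  0.11540847] [[ 0.56783995 -0.05664606  0.10492215]
 [ 0.60617006 -0.0186206   0.11989343]]
tab 69 [0.56192897 0.07619089 0.05959725]
```

>>> play_rows(increments=[[[31, -21, -3], [0, 0, -8.5], 0], [[62, -42, -6], [0, 0, -17], 0], [[94, -63, -9], [0, 0, -25.5], 0], [[125, -84, -12], [0, 0, -34], 0], [[156, -105, -15], [0, 0, -42.5], 0], [[187, -126, -18], [0, 0, -51], 0], [[219, -147, -21], [0, 0, -59.5], 0], [[250, -168, -24], [0, 0, -68], 0], [[281, -189, -27], [0, 0, -76.5], 0], [[312, -210, -30], [0, 0, -85], 0], [[343, -231, -33], [0, 0, -93.5], 0], [[375, -252, -36], [0, 0, -102], 0], [[406, -273, -39], [0, 0, -110.5], 0], [[437, -294, -42], [0, 0, -119], 0], [[468, -315, -45], [0, 0, -127.5], 0], [[500, -336, -48], [0, 0, -136], 0], [[531, -357, -50], [0, 0, -144.5], 0], [[562, -377, -50], [0, 0, -150], 0], [[562, -377, -50], [0, 0, -150], 0], [[562, -377, -50], [0, 0, -150], 0]])

```text
time: 2.15
ee_pos: [0.5869, -0.0376, 0.2994]
tcp_rot: [-180.0, -0.1, 163.4]
wrist_force: [-0.8, -0.6, -0.8]
opening: 0.0854
grasp_force: 0.0
```

```bash
python3 - <<'E'
from h import *
im,d,P=grab('wrist','c');print(calibration('wrist'));o=telemetry.get_obs();print(o['q'],o['ee_pos'],o['tcp_rot'],o['wrist_force'],o['torque'])
print(proj([[.5865,-.0376,.115],[.562,.076,.06]],P))
X=cloud(d,P)
b=(X[...,2]>.108)&(X[...,2]<.125)&(np.hypot(X[...,0]-.5865,X[...,1]+.0376)<.035);print(b.sum(),X[b].mean(0))
E
```

```text
{'vertical_fov': 71.4922007619025, 'cx': 254.96533504519493, 'cy': 193.79229107017855, 'k1': -0.0014456925831982305, 'hand_eye': array([[-6.40161218e-05, -9.44533434e-01, -3.28415268e-01,
         8.57777976e-02],
       [ 9.99999571e-01,  2.42903693e-04, -8.93523481e-04,
        -1.05795287e-04],
       [ 9.23736083e-04, -3.28415185e-01,  9.44533013e-01,
        -1.24375487e-01],
       [ 0.00000000e+00,  0.00000000e+00,  0.00000000e+00,
         1.00000000e+00]])}
[-3.72210432e+00  1.19651012e+01  2.35186348e+01  1.01608119e+02
 -1.41717158e-02  1.29211363e+01] [ 0.58651628 -0.03822146  0.29994871] [-1.79973981e+02 -5.00341734e-02  1.63356755e+02] [-0.84499755  0.35128048  1.06733246] [0.01266725 0.03335225 0.01419203]
[[255.25104843 176.68635339]
 [332.17713784 124.91976504]]
972 [ 0.58377188 -0.03922226  0.11536991]
```

View pics/c.png

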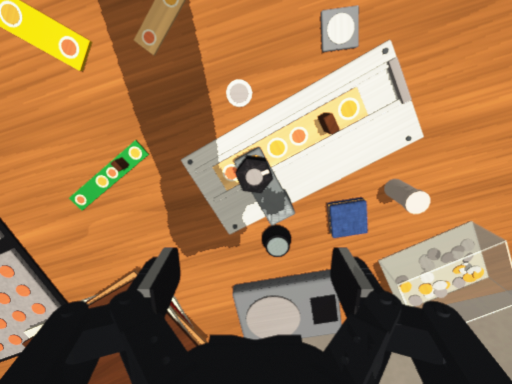

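The wrist view shows the knob hexagon at (254,175), with a white mark running from its centre to the right. The tab is at (328,122) and the stop at (400,80).

```bash
python3 - <<'E'
from h import *
im,d,P=grab('wrist')
c=im[145:205,220:290];cv2.imwrite('pics/d.png',cv2.resize(c,None,fx=8,fy=8,interpolation=cv2.INTER_CUBIC)[:,:,::-1])
X=cloud(d,P)
b=((X[...,2]>.111)&(X[...,2]<.125)&(np.hypot(X[...,0]-.5865,X[...,1]+.0376)<.035))
pts=np.argwhere(b)[:,::-1]
print(len(pts),X[b][:,2].mean())
W=on_plane(pts,P,.1145)[:,:2]*1000
h=cv2.convexHull(W.astype(np.float32));r=cv2.minAreaRect(h);print(r,cv2.minEnclosingCircle(h),W.mean(0))
ap=cv2.approxPolyDP(h,3.5,True)[:,0];ctr=W.mean(0);print(ap, np.degrees(np.arctan2(*(ap-ctr).T[::-1])))
g=im.min(2);mk=b&(g>110);mp=on_plane(np.argwhere(mk)[:,::-1],P,.1145)[:,:2]*1000
print(mk.sum(),mp.mean(0),np.degrees(np.arctan2(*(mp.mean(0)-ctr)[::-1])),cv2.fitLine(mp.astype(np.float32),2,0,.1,.1).ravel())
E
```

```text
952 0.11542632744570396
((584.563232421875, -39.496604919433594), (45.38216781616211, 40.20252227783203), 5.951257228851318) ((584.411865234375, -39.45722198486328), 22.83778190612793) [584.24491254 -39.37426369]
[[607.134    -37.16268 ]
 [595.02844  -19.82123 ]
 [570.2648   -21.528933]
 [561.9205   -41.13974 ]
 [579.03973  -60.282578]
 [598.3526   -57.546326]] [   5.51888946   61.12319315  128.07536712 -175.47830776 -103.97974694
  -52.17640207]
258 [585.60025041 -37.53432057] 53.62391769901047 [ 9.534287e-02 -9.954445e-01  5.856002e+02 -3.753432e+01]
```

View pics/d.png

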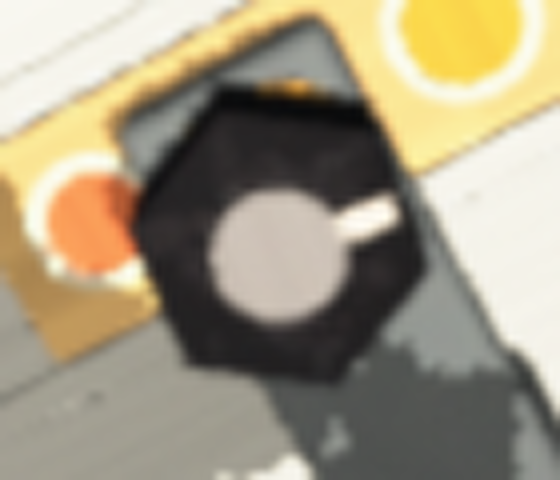

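The crop shows a clean hexagon with its mark towards world 96°, so the flat normals are at 36, 96 and 156°. I'll grip the pair at 156°, which leaves the wrist room to turn.

>>> play_rows(increments=[[[0, 0, 15], [0, 0, -8.5], 0], [[0, 0, 30], [0, 0, -17], 0], [[1, -1, 45], [0, 0, -25.5], 0], [[1, -1, 60], [0, 0, -34], 0], [[1, -1, 75], [0, 0, -42.5], 0], [[1, -1, 90], [0, 0, -51], 0], [[1, -1, 105], [0, 0, -59.5], 0], [[1, -1, 120], [0, 0, -68], 0], [[1, -1, 135], [0, 0, -76.5], 0], [[1, -1, 145], [0, 0, -82.6], 0], [[1, -1, 150], [0, 0, -82.6], 0], [[1, -1, 150], [0, 0, -82.6], 0]])

```text
time: 3.45
ee_pos: [0.5849, -0.0395, 0.1502]
tcp_rot: [180.0, -0.0, -114.3]
wrist_force: [0.1, 0.5, 0.2]
opening: 0.0855
grasp_force: 0.0
```

```bash
python3 - <<'E'
from h import *
im,d,P=grab('wrist','e');o=telemetry.get_obs();print(o['q'],o['ee_pos'],o['tcp_rot'],o['wrist_force'],o['torque'])
X=cloud(d,P)
b=((X[...,2]>.109)&(X[...,2]<.125)&(np.hypot(X[...,0]-.585,X[...,1]+.038)<.035))
pts=np.argwhere(b)[:,::-1];z=np.median(X[b][:,2]);print(len(pts),z)
W=on_plane(pts,P,z)[:,:2]*1000
h=cv2.convexHull(W.astype(np.float32));print(cv2.minAreaRect(h),cv2.minEnclosingCircle(h),W.mean(0))
E
```

```text
[-3.84468177e+00  9.11480053e+00  3.61971658e+00  8.44850762e+01
 -1.88706291e-03 -6.96024288e+01] [ 0.58524353 -0.03933905  0.15074902] [-1.79980746e+02  5.14609300e-03 -1.14242252e+02] [0.56144797 0.24884722 0.76467907] [0.00462777 0.01449731 0.00574677]
2935 0.11524964492270384
((585.1353759765625, -40.54719543457031), (46.971229553222656, 39.88584899902344), 65.83820343017578) ((585.0166015625, -40.49366760253906), 23.52404022216797) [584.90397347 -41.10609774]
```

View pics/e.png

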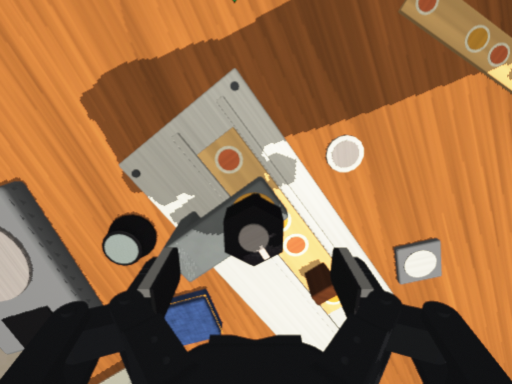

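>>> play_rows(grip_force=40, increments=[[[0.5, 0, 10], [0, 0, 0], 0], [[0.5, 0, 20], [0, 0, 0], 0], [[0.5, 0, 30], [0, 0, 0], 0], [[0.5, 0, 38], [0, 0, 0], 0], [[0.5, 0, 44], [0, 0, 0], 0], [[0.5, 0, 44], [0, 0, 0], 0.3], [[0.5, 0, 44], [0, 0, 0], 0.4], [[0.5, 0, 44], [0, 0, 0], 1], [[0.5, 0, 44], [0, 0, 0], 1], [[0.5, 0, 44], [0, 0, 0], 1], [[0.5, 0, 44], [0, 0, 0], 1]])

```text
time: 4.6
ee_pos: [0.586, -0.0394, 0.107]
tcp_rot: [-179.9, 0.0, -114.0]
wrist_force: [2.6, -1.2, 5.0]
opening: 0.0397
grasp_force: 43.8
```

```bash
cat > s.py <<'E'
from h import *
T=[];F=[];Q=[]
for i in range(4):
    o=telemetry.get_obs();T.append(o['torque']);F.append(o['wrist_force']);Q.append(o['joint_efforts']);camera('top')
print(o['time'],o['ee_pos'].round(4),o['tcp_rot'].round(2),'F',np.mean(F,0).round(2),'T',np.mean(T,0).round(3),np.std(T,0).round(3),'J',np.mean(Q,0).round(3)[[0,5]],o['opening'].round(4),o['grasp_force'],'q6',o['q'][5].round(2))
E
python3 s.py
```

```text
Traceback (most recent call last):
  File "s.py", line 5, in <module>
    print(o['time'],o['ee_pos'].round(4),o['tcp_rot'].round(2),'F',np.mean(F,0).round(2),'T',np.mean(T,0).round(3),np.std(T,0).round(3),'J',np.mean(Q,0).round(3)[[0,5]],o['opening'].round(4),o['grasp_force'],'q6',o['q'][5].round(2))
                                                                                                                                                                         ^^^^^^^^^^^^^^^^^^
AttributeError: 'float' object has no attribute 'round'
```

>>> play_rows(increments=[[[0, 0, 0], [0, 0, 3], 1], [[0, 0, -0.3], [0, 0, 8], 1], [[0, 0, -0.5], [0, 0, 14], 1], [[0, 0, -0.7], [0, 0, 20], 1], [[0, 0, -0.9], [0, 0, 26], 1], [[0, 0, -1], [0, 0, 30], 1], [[0, 0, -1], [0, 0, 30], 1]])

```text
time: 5.5
ee_pos: [0.5858, -0.0392, 0.108]
tcp_rot: [-179.9, 0.1, -144.1]
wrist_force: [2.2, -0.2, 5.9]
opening: 0.0395
grasp_force: 44.1
```

```bash
sed -i "s/o\['opening'\].round(4)/o['opening']/" s.py; python3 s.py
```

```text
5.65 [ 0.5858 -0.0392  0.108 ] [-1.7995e+02  7.0000e-02 -1.4402e+02] F [ 2.55 -0.72  5.55] T [-0.141 -0.509 -0.143] [0.011 0.02  0.026] J [0.587 0.197] 0.0393437843193947 44.13959642755799 q6 -39.82
```

>>> play_rows(increments=[[[0, 0, -0.2], [0, 0, 6], 1], [[0, 0, -0.4], [0, 0, 12], 1], [[0, 0, -0.6], [0, 0, 18], 1], [[0, 0, -0.8], [0, 0, 24], 1], [[0, 0, -1], [0, 0, 30], 1], [[0, 0, -1.2], [0, 0, 36], 1], [[0, 0, -1.4], [0, 0, 42], 1], [[0, 0, -1.6], [0, 0, 48], 1], [[0, 0, -1.8], [0, 0, 54], 1], [[0, 0, -2], [0, 0, 60], 1], [[0, 0, -2.2], [0, 0, 66], 1], [[0, 0, -2.4], [0, 0, 72], 1], [[0, 0, -2.6], [0, 0, 78], 1], [[0, 0, -2.8], [0, 0, 84], 1], [[0, 0, -3], [0, 0, 90], 1], [[0, 0, -3], [0, 0, 90], 1]])

```text
time: 7.3
ee_pos: [0.5859, -0.0387, 0.1108]
tcp_rot: [179.9, 0.0, 125.9]
wrist_force: [3.0, 2.2, 5.6]
opening: 0.0393
grasp_force: 44.0
```

```bash
python3 s.py
```

```text
7.45 [ 0.5859 -0.0387  0.1109] [1.7989e+02 1.0000e-02 1.2621e+02] F [3.93 2.98 4.91] T [ 0.702 -1.05  -0.086] [0.04  0.052 0.039] J [-1.857  0.487] 0.0395275969211068 43.986702910624444 q6 49.98
```

>>> play_rows(increments=[[[0, 0, -0.1], [0, 0, 3], 1], [[0, 0, -0.2], [0, 0, 6], 1], [[0, 0, -0.3], [0, 0, 9], 1], [[0, 0, -0.4], [0, 0, 12], 1], [[0, 0, -0.4], [0, 0, 12], 1]])

```text
time: 8.0
ee_pos: [0.586, -0.0387, 0.1113]
tcp_rot: [179.9, -0.0, 114.1]
wrist_force: [4.8, 3.3, 5.0]
opening: 0.0394
grasp_force: 44.1
```

```bash
python3 s.py
```

```text
8.15 [ 0.586  -0.0387  0.1113] [ 1.7987e+02 -1.0000e-02  1.1422e+02] F [4.68 3.22 4.65] T [ 0.743 -1.12  -0.109] [0.028 0.019 0.033] J [-2.036  0.13 ] 0.03921528294199328 44.05517934355885 q6 61.98
```

>>> play_rows(increments=[[[0, 0, -0.1], [0, 0, 3], 1], [[0, 0, -0.2], [0, 0, 6], 1], [[0, 0, -0.2], [0, 0, 6], 1]])

```text
time: 8.5
ee_pos: [0.5861, -0.0387, 0.1114]
tcp_rot: [179.9, -0.0, 108.1]
wrist_force: [4.8, 3.7, 5.1]
opening: 0.0392
grasp_force: 44.0
```

```bash
python3 s.py
```

```text
8.65 [ 0.5861 -0.0387  0.1114] [ 1.7988e+02 -3.0000e-02  1.0822e+02] F [4.97 3.27 4.84] T [ 0.749 -1.174 -0.126] [0.033 0.025 0.028] J [-2.077  0.129] 0.03915260348042429 44.03935409733094 q6 67.98
```

>>> play_rows(increments=[[[0, 0, -0.1], [0, 0, 2.5], 1], [[0, 0, -0.2], [0, 0, 5], 1], [[0, 0, -0.2], [0, 0, 5], 1]])

```text
time: 9.0
ee_pos: [0.5861, -0.0387, 0.1116]
tcp_rot: [179.9, -0.0, 103.1]
wrist_force: [4.6, 2.6, 4.9]
opening: 0.0389
grasp_force: 44.0
```

```bash
python3 s.py
```

```text
9.15 [ 0.5861 -0.0387  0.1117] [ 1.7987e+02 -3.0000e-02  1.0322e+02] F [4.89 3.78 4.27] T [ 0.738 -1.238 -0.098] [0.026 0.015 0.02 ] J [-2.099  0.088] 0.039282712305370886 44.00207586761098 q6 72.97
```

>>> play_rows(increments=[[[0, 0, -0.1], [0, 0, 3], 1], [[0, 0, -0.2], [0, 0, 6], 1], [[0, 0, -0.2], [0, 0, 6], 1]])

```text
time: 9.5
ee_pos: [0.5862, -0.0387, 0.1118]
tcp_rot: [179.9, -0.0, 97.1]
wrist_force: [5.4, 4.5, 4.6]
opening: 0.0394
grasp_force: 44.0
```

```bash
python3 s.py
```

```text
9.65 [ 0.5862 -0.0387  0.1118] [ 1.7987e+02 -5.0000e-02  9.7220e+01] F [5.75 3.93 4.41] T [ 0.692 -1.285 -0.098] [0.028 0.016 0.021] J [-2.114  0.128] 0.03967688918124512 43.98662471881835 q6 78.97
```

>>> play_rows(increments=[[[0, 0, -0.1], [0, 0, 2.5], 1], [[0, 0, -0.2], [0, 0, 5], 1], [[0, 0, -0.2], [0, 0, 5], 1]])

```text
time: 10.0
ee_pos: [0.5862, -0.0387, 0.112]
tcp_rot: [179.9, -0.1, 92.1]
wrist_force: [5.9, 3.4, 3.7]
opening: 0.0389
grasp_force: 44.0
```

```bash
python3 s.py
```

```text
10.15 [ 0.5862 -0.0387  0.112 ] [ 1.7988e+02 -6.0000e-02  9.2220e+01] F [6.   3.04 4.06] T [ 0.707 -1.358 -0.101] [0.013 0.035 0.035] J [-2.115  0.087] 0.039430387446054434 43.963611476356164 q6 83.97
```

>>> play_rows(increments=[[[0, 0, -0.1], [0, 0, 3], 1], [[0, 0, -0.2], [0, 0, 6], 1], [[0, 0, -0.2], [0, 0, 6], 1]])

```text
time: 10.5
ee_pos: [0.5862, -0.0387, 0.1122]
tcp_rot: [179.9, -0.1, 86.1]
wrist_force: [5.8, 2.9, 4.1]
opening: 0.039
grasp_force: 43.9
```

```bash
python3 s.py
```

```text
10.65 [ 0.5862 -0.0387  0.1122] [ 1.7988e+02 -7.0000e-02  8.6220e+01] F [6.32 3.18 3.91] T [ 0.675 -1.39  -0.122] [0.037 0.023 0.015] J [-2.104  0.127] 0.039292663260257675 43.947730717482045 q6 89.97
```

>>> play_rows(increments=[[[0, 0, -0.1], [0, 0, 2.5], 1], [[0, 0, -0.2], [0, 0, 5], 1], [[0, 0, -0.2], [0, 0, 5], 1]])

```text
time: 11.0
ee_pos: [0.5863, -0.0387, 0.1124]
tcp_rot: [179.9, -0.1, 81.1]
wrist_force: [5.9, 3.9, 4.1]
opening: 0.039
grasp_force: 43.9
```

```bash
python3 s.py
```

```text
11.15 [ 0.5863 -0.0387  0.1124] [ 1.7988e+02 -8.0000e-02  8.1220e+01] F [6.75 3.85 4.2 ] T [ 0.67  -1.47  -0.137] [0.017 0.026 0.015] J [-2.084  0.086] 0.03935128714521101 43.9122078512446 q6 94.98
```

>>> play_rows(increments=[[[0, 0, -0.1], [0, 0, 2.5], 1], [[0, 0, -0.2], [0, 0, 5], 1], [[0, 0, -0.2], [0, 0, 5], 1]])

```text
time: 11.5
ee_pos: [0.5863, -0.0387, 0.1125]
tcp_rot: [179.9, -0.1, 76.1]
wrist_force: [6.7, 2.7, 4.5]
opening: 0.0394
grasp_force: 43.9
```

```bash
python3 s.py
```

```text
11.65 [ 0.5863 -0.0387  0.1126] [ 1.7988e+02 -9.0000e-02  7.6220e+01] F [6.92 3.3  3.41] T [ 0.686 -1.475 -0.133] [0.038 0.027 0.013] J [-2.054  0.086] 0.039405666078611 43.87577838962898 q6 99.98
```

>>> play_rows(increments=[[[0, 0, -0.1], [0, 0, 2], 1], [[0, 0, -0.1], [0, 0, 4], 1], [[0, 0, -0.1], [0, 0, 4], 1]])

```text
time: 12.0
ee_pos: [0.5863, -0.0387, 0.1127]
tcp_rot: [179.9, -0.1, 72.2]
wrist_force: [7.2, 3.3, 4.4]
opening: 0.0394
grasp_force: 43.9
```

```bash
python3 s.py
```

```text
12.15 [ 0.5863 -0.0387  0.1127] [ 1.7989e+02 -1.0000e-01  7.2210e+01] F [7.03 3.03 3.73] T [ 0.607 -1.515 -0.104] [0.022 0.02  0.023] J [-2.029  0.051] 0.039413468587142925 43.88985887722811 q6 103.98
```

>>> play_rows(increments=[[[0, 0, -0.1], [0, 0, 2.5], 1], [[0, 0, -0.2], [0, 0, 5], 1], [[0, 0, -0.2], [0, 0, 5], 1]])

```text
time: 12.5
ee_pos: [0.5864, -0.0387, 0.1128]
tcp_rot: [179.9, -0.1, 67.1]
wrist_force: [6.3, 3.0, 3.3]
opening: 0.0393
grasp_force: 43.9
```

```bash
python3 s.py
```

```text
12.65 [ 0.5864 -0.0387  0.1129] [ 1.7989e+02 -1.0000e-01  6.7220e+01] F [6.96 3.2  3.67] T [ 0.629 -1.572 -0.135] [0.006 0.004 0.036] J [-1.979  0.085] 0.03936027292311086 43.857315643981565 q6 108.98
```

>>> play_rows(increments=[[[0, 0, -0.1], [0, 0, 2.5], 1], [[0, 0, -0.2], [0, 0, 5], 1], [[0, 0, -0.2], [0, 0, 5], 1]])

```text
time: 13.0
ee_pos: [0.5864, -0.0388, 0.113]
tcp_rot: [179.9, -0.1, 62.1]
wrist_force: [7.4, 2.8, 3.4]
opening: 0.0396
grasp_force: 43.8
```

```bash
python3 s.py
```

```text
13.15 [ 0.5864 -0.0388  0.113 ] [ 1.799e+02 -1.100e-01  6.222e+01] F [7.05 2.98 3.35] T [ 0.57  -1.592 -0.094] [0.023 0.025 0.023] J [-1.926  0.085] 0.03961295535644802 43.82321617595153 q6 113.97
```

>>> play_rows(increments=[[[0, 0, -0.1], [0, 0, 2.5], 1], [[0, 0, -0.2], [0, 0, 5], 1], [[0, 0, -0.2], [0, 0, 5], 1]])

```text
time: 13.5
ee_pos: [0.5864, -0.0388, 0.1132]
tcp_rot: [179.9, -0.1, 57.1]
wrist_force: [7.6, 3.6, 2.3]
opening: 0.0394
grasp_force: 43.8
```

```bash
python3 s.py
```

```text
13.65 [ 0.5864 -0.0388  0.1132] [ 1.7991e+02 -1.2000e-01  5.7220e+01] F [7.47 3.32 2.8 ] T [ 0.561 -1.631 -0.097] [0.02  0.017 0.025] J [-1.865  0.084] 0.03933591333270619 43.78913291555364 q6 118.98
```

>>> play_rows(increments=[[[0, 0, -0.1], [0, 0, 2.5], 1], [[0, 0, -0.2], [0, 0, 5], 1], [[0, 0, -0.2], [0, 0, 5], 1]])

```text
time: 14.0
ee_pos: [0.5864, -0.0388, 0.1134]
tcp_rot: [179.9, -0.1, 52.1]
wrist_force: [8.0, 3.2, 1.8]
opening: 0.0394
grasp_force: 43.8
```

```bash
python3 s.py
```

```text
14.15 [ 0.5864 -0.0388  0.1133] [ 1.7992e+02 -1.2000e-01  5.2210e+01] F [7.82 2.94 2.76] T [ 0.509 -1.693 -0.115] [0.023 0.023 0.012] J [-1.797  0.083] 0.03926809877294765 43.757922031218186 q6 123.98
```

>>> play_rows(increments=[[[0, 0, -0.1], [0, 0, 2.5], 1], [[0, 0, -0.2], [0, 0, 5], 1], [[0, 0, -0.2], [0, 0, 5], 1]])

```text
time: 14.5
ee_pos: [0.5865, -0.0389, 0.1136]
tcp_rot: [179.9, -0.1, 47.1]
wrist_force: [8.7, 2.4, 2.1]
opening: 0.0395
grasp_force: 43.7
```

```bash
python3 s.py
```

```text
14.65 [ 0.5865 -0.0389  0.1135] [ 1.7992e+02 -1.3000e-01  4.7210e+01] F [8.49 2.49 2.12] T [ 0.455 -1.784 -0.082] [0.022 0.025 0.033] J [-1.658  0.121] 0.039406090410349315 43.68829749233555 q6 128.97
```

>>> play_rows(increments=[[[0, 0, -0.1], [0, 0, 2.5], 1], [[0, 0, -0.2], [0, 0, 5], 1], [[0, 0, -0.2], [0, 0, 5], 1]])

```text
time: 15.0
ee_pos: [0.5866, -0.0389, 0.1136]
tcp_rot: [179.9, -0.1, 42.1]
wrist_force: [9.3, 1.8, 2.3]
opening: 0.0393
grasp_force: 43.6
```

```bash
python3 s.py
```

```text
15.15 [ 0.5866 -0.039   0.1137] [ 1.7991e+02 -1.4000e-01  4.2220e+01] F [9.01 1.76 1.77] T [ 0.366 -1.928  0.014] [0.022 0.019 0.022] J [-1.413  0.203] 0.0395124603467466 43.59005066100508 q6 133.97
```

The moment grew by about 0.12 N m in both the wrist torque and joint 6, so the stop has been met. I'll nudge a little further, hold, then release.

>>> play_rows(increments=[[[0, 0, 0], [0, 0, 1], 1], [[0, 0, 0], [0, 0, 1.5], 1], [[0, 0, 0], [0, 0, 1.5], 1], [[0, 0, 0], [0, 0, 1.5], 1]])

```text
time: 15.6
ee_pos: [0.5866, -0.0389, 0.1137]
tcp_rot: [179.9, -0.1, 40.7]
wrist_force: [9.9, 2.2, 1.4]
opening: 0.0392
grasp_force: 43.6
```

```bash
python3 s.py
```

```text
15.75 [ 0.5866 -0.039   0.1137] [ 1.7991e+02 -1.4000e-01  4.0730e+01] F [9.29 2.05 1.53] T [ 0.324 -1.948  0.187] [0.035 0.03  0.035] J [-1.446  0.184] 0.03925278125049884 43.59590422769543 q6 135.46
```

>>> play_rows(increments=[[[0, 0, 0], [0, 0, 0], 0.4], [[0, 0, 0], [0, 0, 0], 0.2], [[0, 0, 0], [0, 0, 0], 0], [[0, 0, 0], [0, 0, 0], 0], [[0, 0, 0], [0, 0, 0], 0], [[0, 0, -20], [0, 0, 0], 0], [[0, 0, -50], [0, 0, 0], 0], [[0, 0, -90], [0, 0, 0], 0], [[0, 0, -130], [0, 0, 0], 0], [[0, 0, -130], [0, 0, 0], 0]])

```text
time: 16.8
ee_pos: [0.5866, -0.0393, 0.2495]
tcp_rot: [179.7, -0.3, 40.5]
wrist_force: [0.0, -0.0, 0.7]
opening: 0.0857
grasp_force: 0.0
```

```bash
python3 s.py; python3 - <<'E'
from h import *
im,d,P=grab('top')
im,d,P=grab('wrist','f');X=cloud(d,P)
b=(X[...,2]>.05)&(X[...,2]<.07)&(np.hypot(X[...,0]-.562,X[...,1]-.076)<.035)
print(b.sum(), np.median(X[b],0)); pts=np.argwhere(b)[:,::-1]
if b.sum():
  W=on_plane(pts,P,.06)[:,:2]*1000
  print(cv2.minAreaRect(cv2.convexHull(W.astype(np.float32))))
print(proj([.562,.076,.06],P))
E
```

```text
16.95 [ 0.5853 -0.0393  0.2429] [-1.7998e+02  2.0000e-02  4.0500e+01] F [ 0.2  -0.07 -0.46] T [-0.012  0.012  0.025] [0.022 0.031 0.039] J [0.002 0.001] 0.0856176472397544 0.0 q6 135.66
343 [0.56171765 0.07517673 0.06027071]
((561.686767578125, 74.95850372314453), (27.316743850708008, 15.79226303100586), 12.434313774108887)
[[164.07792703 125.899954  ]]
```

View pics/f.png

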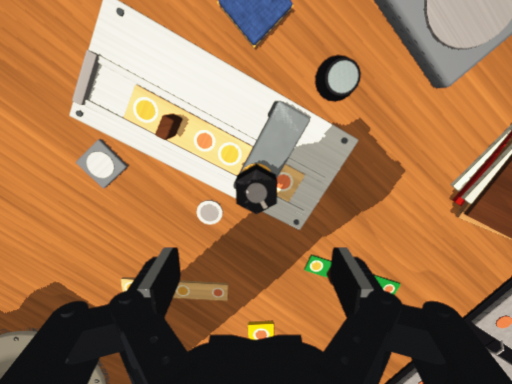

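The wrist view shows the clamp open, the strip unmoved and the tab at (168,126). That puts the tab at (0.5617, 0.0750) with yaw 12.4°. Now I'll move above the tab.

>>> play_rows(increments=[[[3, -6, 0], [0, 0, -8.5], 0], [[6, -12, 0], [0, 0, -17], 0], [[10, -18, 0], [0, 0, -25.5], 0], [[13, -24, 0], [0, 0, -34], 0], [[16, -30, 0], [0, 0, -42.5], 0], [[20, -36, 0], [0, 0, -51], 0], [[23, -42, 0], [0, 0, -59.5], 0], [[26, -48, 5], [0, 0, -68], 0], [[30, -54, 10], [0, 0, -76.5], 0], [[33, -60, 20], [0, 0, -85], 0], [[36, -66, 30], [0, 0, -93.5], 0], [[40, -72, 40], [0, 0, -102], 0], [[43, -78, 50], [0, 0, -110.5], 0], [[46, -84, 60], [0, 0, -119], 0], [[50, -90, 70], [0, 0, -127.5], 0], [[53, -96, 80], [0, 0, -136], 0], [[56, -102, 90], [0, 0, -144.5], 0], [[56.3, -102.2, 100], [0, 0, -151.9], 0], [[56.3, -102.2, 100], [0, 0, -151.9], 0], [[56.3, -102.2, 100], [0, 0, -151.9], 0]])

```text
time: 19.1
ee_pos: [0.5614, 0.075, 0.1429]
tcp_rot: [180.0, -0.1, -167.8]
wrist_force: [-0.2, -0.0, -0.5]
opening: 0.0855
grasp_force: 0.0
```

```bash
python3 - <<'E'
from h import *
im,d,P=grab('wrist','g');X=cloud(d,P);o=telemetry.get_obs();print(o['q'],o['ee_pos'],o['tcp_rot'])
b=(X[...,2]>.055)&(X[...,2]<.066)&(np.hypot(X[...,0]-.562,X[...,1]-.076)<.035)
pts=np.argwhere(b)[:,::-1];print(b.sum(), np.median(X[b],0))
W=on_plane(pts,P,.06)[:,:2]*1000
print(cv2.minAreaRect(cv2.convexHull(W.astype(np.float32))))
E
```

```text
[ 7.59981203e+00  6.46544839e+00 -1.30335862e-01  8.34247414e+01
 -2.69709660e-03 -4.58293640e+00] [0.56169474 0.07493157 0.14339775] [-1.79998952e+02 -2.06754822e-02 -1.67817251e+02]
500 [0.55850901 0.07459829 0.06042859]
((558.6343994140625, 74.60093688964844), (26.973133087158203, 13.607880592346191), 12.184497833251953)
```

View pics/g.png

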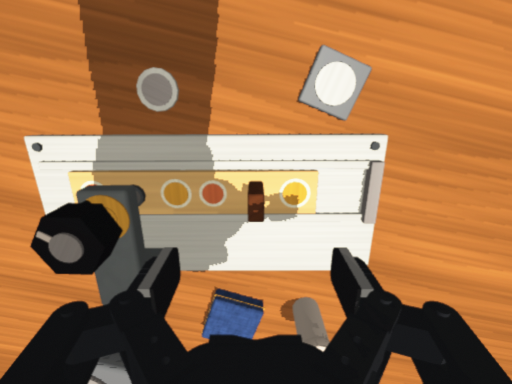

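The near view shows the tab at (256,201), between the fingers, with the stop to the right at (372,190). Tool +y points towards the stop. I'll descend and grip.

>>> play_rows(grip_force=30, increments=[[[1, 0, 20], [0, 0, 0], 0], [[2, 0, 40], [0, 0, 0], 0], [[2, 0, 60], [0, 0, 0], 0], [[2, 0, 80], [0, 0, 0], 0], [[2, 0, 90], [0, 0, 0], 0], [[2, 0, 95], [0, 0, 0], 0], [[2, 0, 95], [0, 0, 0], 0.4], [[2, 0, 95], [0, 0, 0], 0.7], [[2, 0, 95], [0, 0, 0], 1], [[2, 0, 95], [0, 0, 0], 1], [[2, 0, 95], [0, 0, 0], 1], [[2, 0, 95], [0, 0, 0], 1], [[2, 0, 95], [0, 0, 0], 1]])

```text
time: 20.45
ee_pos: [0.5601, 0.0747, 0.0489]
tcp_rot: [-180.0, 0.0, -167.6]
wrist_force: [0.4, 0.7, 4.3]
opening: 0.0136
grasp_force: 30.3
```

```bash
python3 s.py; python3 - <<'E'
from h import *
im,d,P=grab('top');X=cloud(d,P)
print(proj([.585,-.0395,.115],P))
E
```

```text
20.6 [0.5601 0.0747 0.0489] [ 1.8000e+02  5.0000e-02 -1.6761e+02] F [-0.37  0.37  5.45] T [ 0.076  0.179 -0.026] [0.034 0.053 0.013] J [-0.205 -0.021] 0.013871180877681046 30.396317839622498 q6 -4.8
[[261.10257771 174.61365143]]
```

>>> play_rows(increments=[[[0, 1, 0], [0, 0, 0], 1], [[0, 3, 0], [0, 0, 0], 1], [[0, 6, 0], [0, 0, 0], 1], [[0, 10, 0], [0, 0, 0], 1], [[0, 14, 0], [0, 0, 0], 1], [[0, 18, 0], [0, 0, 0], 1], [[0, 22, 0], [0, 0, 0], 1], [[0, 26, 0], [0, 0, 0], 1], [[0, 30, 0], [0, 0, 0], 1], [[0, 34, 0], [0, 0, 0], 1], [[0, 37, 0], [0, 0, 0], 1], [[0, 39, 0], [0, 0, 0], 1], [[0, 41, 0], [0, 0, 0], 1], [[0, 42, 0], [0, 0, 0], 1], [[0, 42, 0], [0, 0, 0], 1]])

```text
time: 22.2
ee_pos: [0.5513, 0.1153, 0.0489]
tcp_rot: [-179.9, 0.1, -167.6]
wrist_force: [0.3, -2.8, 5.9]
opening: 0.0137
grasp_force: 30.5
```

```bash
cat >> s.py <<'E'
a=np.radians(o['tcp_rot'][2]);f=np.mean(F,0);print('Ftool x,y',f[:2]@[np.cos(a),np.sin(a)],f[:2]@[np.sin(a),-np.cos(a)])
E
python3 s.py
```

```text
22.35 [0.5513 0.1153 0.0489] [-1.7995e+02  6.0000e-02 -1.6763e+02] F [ 0.64 -2.62  5.61] T [-0.49  -0.091 -0.001] [0.02  0.053 0.02 ] J [1.766 0.009] 0.01373180347652836 30.47469735145569 q6 -0.53
Ftool x,y -0.06585201046369982 -2.693322632250565
```

>>> play_rows(increments=[[[0, 1, 0], [0, 0, 0], 1], [[0, 2, 0], [0, 0, 0], 1], [[0, 3, 0], [0, 0, 0], 1], [[0, 3.5, 0], [0, 0, 0], 1], [[0, 3.5, 0], [0, 0, 0], 1]])

```text
time: 22.9
ee_pos: [0.5506, 0.1186, 0.0489]
tcp_rot: [-179.9, 0.1, -167.6]
wrist_force: [0.8, -4.0, 5.6]
opening: 0.0136
grasp_force: 30.5
```

```bash
python3 s.py
```

```text
23.05 [0.5506 0.1186 0.0489] [-1.7993e+02  6.0000e-02 -1.6764e+02] F [ 0.52 -3.49  5.16] T [-0.61  -0.105  0.01 ] [0.059 0.037 0.033] J [2.154 0.006] 0.01377587951386262 30.47287255525589 q6 -0.18
Ftool x,y 0.2349290727490031 -3.5222431395603375
```

>>> play_rows(increments=[[[0, 0.5, 0], [0, 0, 0], 1], [[0, 0.8, 0], [0, 0, 0], 1], [[0, 0.8, 0], [0, 0, 0], 1]])

```text
time: 23.4
ee_pos: [0.5504, 0.1193, 0.0489]
tcp_rot: [-179.9, 0.1, -167.6]
wrist_force: [0.9, -4.1, 5.1]
opening: 0.0132
grasp_force: 30.5
```

```bash
python3 s.py
```

```text
23.55 [0.5505 0.1193 0.049 ] [-1.7993e+02  7.0000e-02 -1.6764e+02] F [ 0.94 -4.03  5.32] T [-0.659 -0.154  0.009] [0.014 0.018 0.006] J [2.326 0.003] 0.013426800536878546 30.472218990325928 q6 -0.1
Ftool x,y -0.05752586028960893 -4.136055882482619
```

>>> play_rows(increments=[[[0, 0.5, 0], [0, 0, 0], 1], [[0, 0.8, 0], [0, 0, 0], 1], [[0, 0.8, 0], [0, 0, 0], 1]])

```text
time: 23.9
ee_pos: [0.5502, 0.1201, 0.0489]
tcp_rot: [-179.9, 0.1, -167.6]
wrist_force: [0.7, -4.0, 5.0]
opening: 0.0136
grasp_force: 30.5
```

```bash
python3 s.py
```

```text
24.05 [0.5503 0.1201 0.0489] [-1.7993e+02  6.0000e-02 -1.6764e+02] F [ 0.66 -4.08  5.22] T [-0.679 -0.153  0.011] [0.017 0.024 0.037] J [2.343e+00 2.000e-03] 0.013702384030362561 30.472091138362885 q6 -0.02
Ftool x,y 0.23214971922270333 -4.126845340893819
```

>>> play_rows(increments=[[[0, 0.4, 0], [0, 0, 0], 1], [[0, 0.5, 0], [0, 0, 0], 1], [[0, 0.5, 0], [0, 0, 0], 1]])

```text
time: 24.4
ee_pos: [0.5501, 0.1205, 0.0489]
tcp_rot: [-179.9, 0.1, -167.6]
wrist_force: [1.3, -4.3, 5.1]
opening: 0.0141
grasp_force: 30.5
```

```bash
python3 s.py
```

```text
24.55 [0.5502 0.1205 0.0489] [-1.7992e+02  7.0000e-02 -1.6764e+02] F [ 0.92 -4.16  5.61] T [-0.701 -0.148  0.004] [0.009 0.031 0.036] J [2.418e+00 2.000e-03] 0.013703899115313743 30.45160263776779 q6 0.04
Ftool x,y -0.0054020877781832954 -4.259458217228729
```

>>> play_rows(increments=[[[0, 0.4, 0], [0, 0, 0], 1], [[0, 0.7, 0], [0, 0, 0], 1], [[0, 0.7, 0], [0, 0, 0], 1]])

```text
time: 24.9
ee_pos: [0.55, 0.1212, 0.0489]
tcp_rot: [-179.9, 0.1, -167.6]
wrist_force: [0.3, -3.8, 6.2]
opening: 0.0132
grasp_force: 30.5
```

```bash
python3 s.py
```

```text
25.05 [0.55   0.1212 0.0489] [-1.7993e+02  7.0000e-02 -1.6764e+02] F [ 0.94 -4.11  5.63] T [-0.678 -0.11  -0.002] [0.05  0.027 0.04 ] J [2.369e+00 1.000e-03] 0.013774573693906889 30.472100973129272 q6 0.11
Ftool x,y -0.03462100038534954 -4.216976946878134
```

>>> play_rows(increments=[[[0, 0.4, 0], [0, 0, 0], 1], [[0, 0.5, 0], [0, 0, 0], 1], [[0, 0.5, 0], [0, 0, 0], 1]])

```text
time: 25.4
ee_pos: [0.5499, 0.1217, 0.0489]
tcp_rot: [-179.9, 0.1, -167.6]
wrist_force: [0.7, -4.2, 5.6]
opening: 0.0136
grasp_force: 30.5
```

```bash
python3 s.py
```

```text
25.55 [0.5499 0.1217 0.0489] [-1.7992e+02  6.0000e-02 -1.6764e+02] F [ 0.98 -4.14  5.36] T [-0.688 -0.122  0.001] [0.007 0.015 0.043] J [2.421e+00 2.000e-03] 0.013506009675568517 30.45201748609543 q6 0.15
Ftool x,y -0.06879569097285032 -4.250152433302877
```

>>> play_rows(increments=[[[0, 0.4, 0], [0, 0, 0], 1], [[0, 0.7, 0], [0, 0, 0], 1], [[0, 0.7, 0], [0, 0, 0], 1]])

```text
time: 25.9
ee_pos: [0.5498, 0.122, 0.0489]
tcp_rot: [-179.9, 0.1, -167.7]
wrist_force: [2.3, -6.5, 6.0]
opening: 0.0134
grasp_force: 30.4
```

```bash
python3 s.py
```

```text
26.05 [0.5498 0.1219 0.0489] [-1.7987e+02  6.0000e-02 -1.6766e+02] F [ 1.65 -6.9   5.21] T [-1.131 -0.221  0.009] [0.039 0.017 0.016] J [3.937 0.031] 0.01382168474672131 30.450994670391083 q6 0.22
Ftool x,y -0.1393649775004009 -7.092549590810429
```

>>> play_rows(increments=[[[0, 0.4, 0], [0, 0, 0], 1], [[0, 0.5, 0], [0, 0, 0], 1], [[0, 0.5, 0], [0, 0, 0], 1]])

```text
time: 26.4
ee_pos: [0.5498, 0.122, 0.049]
tcp_rot: [-179.8, 0.1, -167.7]
wrist_force: [1.8, -9.1, 7.0]
opening: 0.0138
grasp_force: 30.6
```

```bash
python3 s.py
```

```text
26.55 [0.5498 0.122  0.049 ] [-1.7982e+02  7.0000e-02 -1.6768e+02] F [ 1.9  -9.22  6.06] T [-1.629 -0.286  0.05 ] [0.01  0.02  0.029] J [5.339 0.049] 0.013856970536493603 30.572461187839508 q6 0.28
Ftool x,y 0.11253206819017603 -9.41757169969222
```

It's against the stop: the wrist force has risen to 9.4 N, about 4 N of which is sliding friction. I'll add a touch more, hold, then back off the push and release.

>>> play_rows(increments=[[[0, 0.2, 0], [0, 0, 0], 1], [[0, 0.35, 0], [0, 0, 0], 1], [[0, 0.35, 0], [0, 0, 0], 1], [[0, 0.35, 0], [0, 0, 0], 1], [[0, 0.35, 0], [0, 0, 0], 1], [[0, 0.35, 0], [0, 0, 0], 1]])

```text
time: 27.2
ee_pos: [0.5498, 0.1221, 0.049]
tcp_rot: [-179.8, 0.1, -167.7]
wrist_force: [1.7, -10.8, 5.8]
opening: 0.0139
grasp_force: 30.6
```

```bash
python3 s.py
```

```text
27.35 [0.5498 0.122  0.049 ] [-1.7979e+02  6.0000e-02 -1.6770e+02] F [  1.52 -11.06   6.27] T [-1.969 -0.315  0.05 ] [0.034 0.021 0.03 ] J [6.264 0.061] 0.013748965746550344 30.631035268306732 q6 0.31
Ftool x,y 0.8739627001070243 -11.128341852049097
```

>>> play_rows(increments=[[[0, -0.5, 0], [0, 0, 0], 1], [[0, -1.0, 0], [0, 0, 0], 1], [[0, -1.0, 0], [0, 0, 0], 0.7], [[0, -1.0, 0], [0, 0, 0], 0.6], [[0, -1.0, 0], [0, 0, 0], 0.5], [[0, -1.0, 0], [0, 0, 0], 0.3], [[0, -1.0, 0], [0, 0, 0], 0], [[0, -1.0, 0], [0, 0, 0], 0], [[0, -1.0, 0], [0, 0, 0], 0], [[0, -1, -15], [0, 0, 0], 0], [[0, -1, -35], [0, 0, 0], 0], [[0, -1, -60], [0, 0, 0], 0], [[0, -1, -90], [0, 0, 0], 0], [[0, -1, -110], [0, 0, 0], 0], [[0, -1, -110], [0, 0, 0], 0]])

```text
time: 28.9
ee_pos: [0.5506, 0.1231, 0.1629]
tcp_rot: [180.0, 0.3, -167.6]
wrist_force: [0.4, -0.7, -0.8]
opening: 0.0853
grasp_force: 0.0
```

```bash
python3 s.py; python3 - <<'E'
from h import *
im,d,P=grab('wrist','i');X=cloud(d,P)
b=(X[...,2]>.055)&(X[...,2]<.066)&(np.hypot(X[...,0]-.55,X[...,1]-.122)<.035)
pts=np.argwhere(b)[:,::-1];print(b.sum(), np.median(X[b],0))
print(cv2.minAreaRect(cv2.convexHull((on_plane(pts,P,.06)[:,:2]*1000).astype(np.float32))))
E
```

```text
29.05 [0.5491 0.1228 0.1582] [-1.800e+02 -2.000e-02 -1.676e+02] F [ 0.12 -0.03 -0.32] T [-0.004  0.001 -0.001] [0.007 0.027 0.015] J [ 0.001 -0.   ] 0.0854599954009877 0.0 q6 0.21
Ftool x,y -0.11418577937357757 -0.05886941587130051
441 [0.54864431 0.12146731 0.06035078]
((548.8399658203125, 121.55597686767578), (25.768726348876953, 13.58778190612793), 12.399560928344727)
```

View pics/i.png

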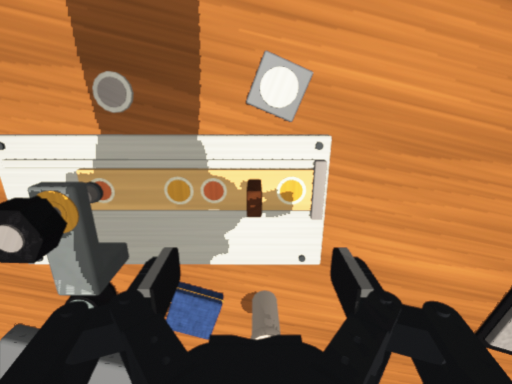

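The strip's end at (313,190) lies flat against the stop, the clamp is still open and the bystanders haven't moved. I'll hand it in.

```bash
python3 -c "
from h import *
print(workorder.job_done())"
```

```text
the job is handed in; nothing more can be done
None
```

I loosened the clamp clockwise until it met its stop, about 205° from the start. I then slid the strip home, pressed it there with roughly 7 N, let go and handed the job in; no verdict came back.

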